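# Surface reading on a light-sensitive sample

### The job

Uncover the sample by lifting the amber light hood off it and hanging the hood astride the rail, near the rail's middle, and let go of it. Then take the blue probe out of its stand and hold its sprung brass tip inside the red ring on the sloping sample face, square to that face, pressed lightly so that the tip is about half-way in. Finish while still holding the probe pressed there, with the hood left hanging, and do not bump the glassware, bottles or dish.

Things in the scene. Friction and masses are not known exactly. Their poses are not given: they have to be found in the camera images.
- spot (a point): Centre of the red ring (16 mm inner, 22 mm outer diameter) on the white square sample face (58 x 60 mm). Its z axis is the outward normal of the face, which slopes 20 degrees, its low edge toward the stand's front; its y axis is level. The point lies on the face, 34 mm above the table. At the start the amber hood stands over it.
- stand: Fixed aluminium foot (74 x 70 mm) carrying the sample face; origin on the table under the ring. Its place and yaw vary.
- hood_fin (a point): Middle of the black grip fin on top of the amber hood, the point to grip: 10 mm thick along its x, 44 mm long along its y, 40 mm tall; it reaches 18 mm above this point and its lower end is 22 mm below. The hood is a loose rigid inverted V of two orange sheets 4 mm thick, 74 mm long along its y (the ridge), 131 mm wide at the feet along x, half-angle 33 degrees, about 140 g, standing on the table with this point 125 mm up, z up.
- hood_ridge (a point): Inner apex of the hood's V, at mid-length of the ridge, 31 mm below the fin's middle and 94 mm above the hood's feet; axes as the hood. When hung on the rail it rests 11 mm above the bar's axis.
- hood: The same loose amber hood; origin between its feet, 94 mm under the inner apex; axes as above.
- rail: Fixed hanging rail: a round bar 12 mm thick and 240 mm long along its y, axis 160 mm above the table, on a post at each end; origin on the table under the bar's middle. Place and yaw vary.
- probe_grip (a point): Middle of the blue square grip (24 x 24 x 60 mm, sides along its x and y) of the loose probe, about 140 g, standing upright in its stand; the point to grip. Its z axis runs along the probe away from the tip. The probe's top is 36 mm above this point; a black collar of 32 mm diameter is 30 to 36 mm below it, a steel barrel of 18 mm diameter below that, and the tip's end is 106 mm below (tip out).
- probe_tip (a point): End of the sprung brass tip (8 mm thick, rounded), on the probe's axis; z axis along the probe toward the grip.
- probe: The same loose probe; origin on its axis 106 mm below the middle of the grip, z toward the grip.
- plunger (a joint): How far the tip is pressed into the probe: 0 fully out, 0.012 m fully in. The spring takes about 1.4 N to start and 0.35 N more for each mm (3.5 N half-way).
- holder: Fixed grey stand of the probe, a block 64 x 64 x 80 mm with an upright hole of 23 mm diameter; the collar rests on its top, the barrel and tip hang 70 mm deep in the hole. Origin under its centre, on the table.
- beaker_mid (a point): Middle of a loose empty glass beaker, 68 mm diameter, 85 mm tall; to be left alone.
- reagent_mid (a point): Middle of a loose brown bottle, 68 mm diameter, 150 mm tall; to be left alone.
- wash_mid (a point): Middle of a loose white bottle with a red cap, 72 mm diameter, 160 mm tall; to be left alone.
- dish_mid (a point): Middle of a loose clear closed dish, 90 mm diameter, 14 mm tall; to be left alone.
Things that resemble listed ones, but are neither listed nor needed, are in the scene too. What is shaped like the hood but green or pink is not meant.

How it is judged:
By the outcome, as a careful person would: the job done as asked, in the order asked, and still so for the second after the job is handed in, while the arm keeps its last pose, push and grip.
It also fails if it takes over 62 s, if anything falls off the work surface, if the arm or the gripper's body presses on something with over 40 N, if the wrist force passes 120 N, or if a joint passes its speed limit or range.

### The arm

A 7-joint arm with a two-finger parallel gripper is mounted at the origin on the work surface. World frame = base frame: x ahead of the robot, y to its left, z up, the work surface at z = 0. Lengths are in m, angles in rad, forces in N, time in s.
With the tool pointing down it reaches from about 0.425 to 0.875 m from the base axis. Payload 9.9 kg.
Tool frame: the origin (TCP) lies at the very end of the fingers, on their centre line; the grasp point (between the pads) lies 19 mm behind it; z points along the fingers, y is the line along which they close (so a half turn about z gives the same grasp; the last joint's range is limited). The gripper opens to 85 mm and grips with 20 to 120 N. Pads are 22 mm wide; open, the fingers measure 114 mm over their backs; the gripper's body (76 mm by 85 mm) begins 54 mm behind the grasp point. The pads swing forward as they close: fully open they stand 13 mm farther back than shut.
Start: joints at [-1.382, 0.576, 0.025, 1.437, -0.015, 1.129, -0.057], TCP at [0.182, 0.65, 0.231] pointing down, gripper open.
Joint ranges: [-2.76, 2.76], [-0.34, 2.15], [-1.52, 1.57], [0.19, 2.46], [-1.09, 4.23], [0.17, 1.99], [-2.82, 2.82]. Speed limits (rad/s): [2.22, 2.22, 3.01, 3.01, 3.14, 3.14, 3.14].

### API

Orientations are given as a unit quaternion [x, y, z, w].
In Python, from cell import state, eyes, close_job gives the robot as it stands. The module is installed in compiled form; this text tells all that it offers.
- The arm moves only by the tool apply_moves, never from a script. Its argument "increments" is a list that holds one entry, the list of rows, each a list of 4 numbers: the shift along the tool's x, y, z in m, then the turn about the tool's z in degrees. A call has 1 to 8 rows; each row is the pose to reach, as a shift and turn from the pose commanded when the call began, along the tool's axes at that moment; what a row does not reach only later rows make up. A row lasts 1/12 s, in which the tool goes at most 41.7 mm and 7.16 degrees, less where a joint would pass 70% of its speed; a pose out of reach is approached as far as the arm can. A call with a gripper value outside its range is refused whole. "jaw" is the finger opening in m, from 0 to 0.0854, set as the call begins (left out, the last holds). The fingers move at their own pace and stop on an object; "newtons" is the grip in N (left out, the last holds). Time passes only in rows, so rows that repeat a pose let the fingers close. It gives the time, the measured TCP pose, the force, the opening and the grip force at its end, in the units of the state.
- state(): the state, without advancing time (a new reading comes with each control period).
- eyes.get_image(name): name is "side" or "top" or "wrist"; returns a dict with "frame" (384x512x3 uint8, red, green, blue), "range_z" (384x512 float32, m along the optical axis (not along the pixel's ray), 0 where there is no reading), "fx", "fy", "cx", "cy" (pixels), "R" (3x3) and "t" (3): a world point X has camera coordinates R X + t; the wrist camera has in their place "T_tool_cam" (4x4, takes a point from camera to tool coordinates, whose origin is the TCP and whose axes are the flange's). Camera axes: x right, y down, z forward; pixel columns grow to the right and rows downward; lengths in m; the calibration is good to about 2 mm. A picture is of the moment at which its call begins: read the wrist's pose just before it.
- close_job(): hands the job in; it is judged then, once.
The state is a dict: "t": time; "joints": joint angles; "qvel": joint speeds; "effort": joint torques, N m; "eef_pos": TCP position; "tcp_rot": TCP orientation; "wrist_force": force on the tool from outside, world axes, zero at the start; "ft_torque": the same for the moment, N m; "gripper_width": opening from 0.0 (shut) to 1.0 (fully open); "gripper_force": force on a finger pad.
Only numpy, scipy, OpenCV 4.12 (cv2) and the standard library are available. Lean on these libraries where they do the work, as an engineer would, in place of code of your own. Each camera call takes 0.05 s, during which the arm holds its last target. There are 200 camera calls.

## Working session

There is one attempt and no reset: what is moved stays moved. The work goes in short steps, Python scripts to look and compute and a tool call to move; the robot and the scene stay as the last step left them, time stands still between calls to the robot, and variables do not carry over. Pictures are saved under pics/ and viewed, at most 12 in all, crops included, and the job is handed in when it is done.

Besides the shell and the picture viewer there is one more tool, called after "Request:" as name([rows], argument=value, ...), one row to a line, values as JSON. apply_moves: Moves the arm, as the interface text tells. Its arguments: {"type":"object","properties":{"increments":{"type":"array","items":{"type":"array","items":{"type":"array","items":{"type":"number"}}}},"jaw":{"type":"number"},"newtons":{"type":"number"}},"required":["increments"]}

```bash
mkdir -p pics; cat > h.py <<'E'
import numpy as np, cv2
from cell import state, eyes, close_job
from scipy.spatial.transform import Rotation as Ro
def cloud(im, T=None):
    v,u=np.mgrid[0:384,0:512]; z=im["range_z"]
    P=np.stack([(u-im["cx"])/im["fx"]*z,(v-im["cy"])/im["fy"]*z,z],-1)
    if T is not None: return P@T[:3,:3].T+T[:3,3]
    return (P-np.asarray(im["t"]))@np.asarray(im["R"])
def wristT(s,im):
    A=np.eye(4);A[:3,:3]=Ro.from_quat(s["tcp_rot"]).as_matrix();A[:3,3]=s["eef_pos"]
    return A@np.asarray(im["T_tool_cam"])
def save(im,n,k=1): cv2.imwrite("pics/"+n,cv2.cvtColor(cv2.resize(im["frame"],None,fx=k,fy=k),cv2.COLOR_RGB2BGR))
E
python3 - <<'E'
from h import *
s=state();print(s)
a=eyes.get_image("top");b=eyes.get_image("side")
np.savez("v0.npz",t=a["frame"],tp=cloud(a),s=b["frame"],sp=cloud(b))
for n,i in(("top",a),("side",b)): print(n,-np.array(i["R"]).T@i["t"],np.array(i["R"])[2],i["fx"],(i["range_z"]==0).mean())
save(a,"top.png",1.5);save(b,"side.png",1.5)
E
```

```text
{'t': 0.0, 'joints': array([-1.3818024 ,  0.57654702,  0.02486118,  1.43791793, -0.01502199,
        1.12902128, -0.05649675]), 'qvel': array([-1.00086968e-03, -1.12250736e-03, -5.00850527e-06,  3.78329431e-04,
        2.52633826e-04,  5.56236803e-04, -2.79391288e-04]), 'effort': array([-8.97752143e-04, -7.65743136e+01,  2.24929556e+00, -2.85960120e+01,
        1.51505572e-02,  1.28760596e-02,  3.77263916e-05]), 'eef_pos': array([0.1817328 , 0.64959028, 0.23042953]), 'tcp_rot': array([ 1.35967713e-01,  9.90712900e-01, -8.50953185e-04, -7.66837775e-05]), 'wrist_force': array([-0.03918829, -0.43260323, -0.22425137]), 'ft_torque': array([-0.01212924, -0.0334004 ,  0.01844141]), 'gripper_force': 0.0, 'gripper_width': 1.002412971111431}
top [ 0.30407108 -0.01098654  1.27331225] [ 0.10943063  0.03071536 -0.99351976] 404.67160372276254 0.0038960774739583335
side [-0.03463588 -0.84354598  0.89543134] [ 0.36661514  0.6865632  -0.62787284] 465.0628870697951 0.004191080729166667
```

View pics/top.png

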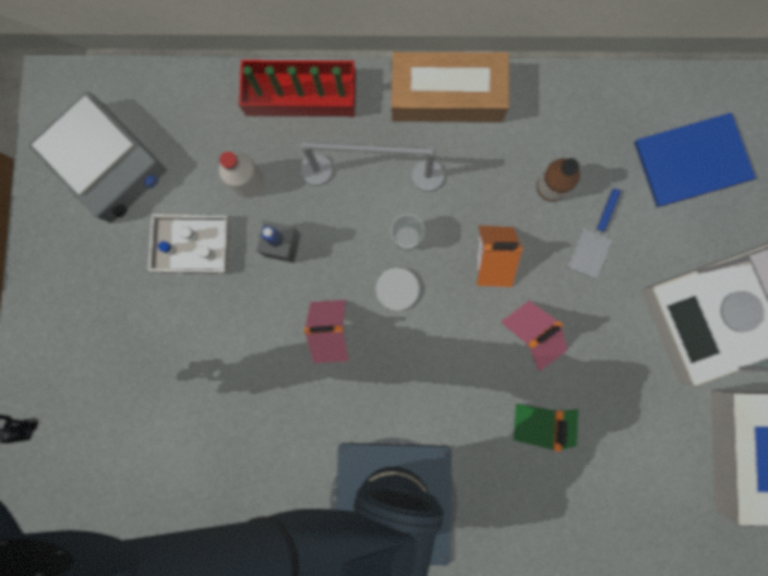

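View pics/side.png

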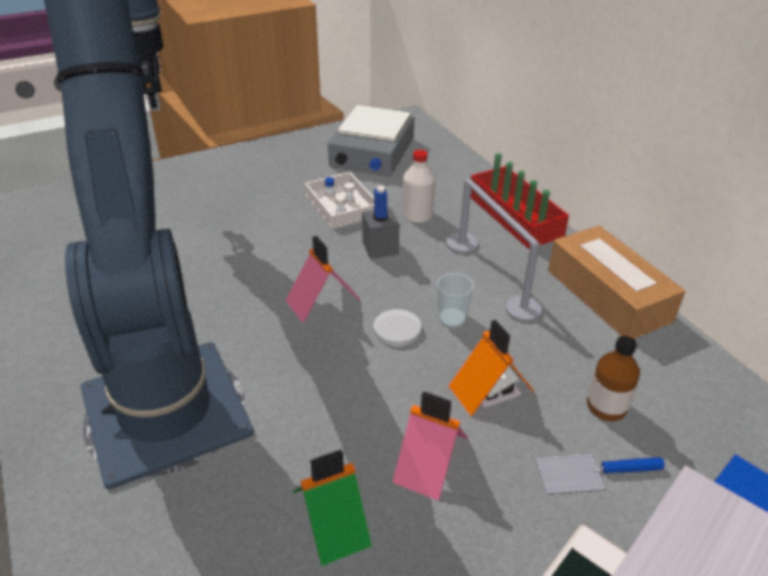

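The top view has the amber hood at about (500,257) with its fin at (504,246), and the rail bar running from (303,148) to (433,152). The probe in its stand is at (275,237), with the beaker at (408,232), dish at (398,289), wash bottle at (235,168) and reagent bottle at (560,177). The side view agrees, and shows the sample under the amber hood at (500,385).

```bash
python3 - <<'E'
from h import *
d=np.load("v0.npz")
def pca(Q):
    c=Q.mean(0);w,v=np.linalg.eigh(np.cov((Q-c)[:,:2].T));return c.round(4),(np.degrees(np.arctan2(v[1,1],v[0,1]))%180).round(1),np.sqrt(w).round(4),len(Q)
def box(P,F,u0,v0,u1,v1,zlo,zhi,m=None):
    R=np.s_[int(v0/1.5):int(v1/1.5),int(u0/1.5):int(u1/1.5)]
    Q=P[R].reshape(-1,3);C=F[R].reshape(-1,3).astype(int)
    k=(Q[:,2]>zlo)&(Q[:,2]<zhi)
    if m: k&=m(C)
    return Q[k]
dark=lambda C:C.max(1)<60
org=lambda C:(C[:,0]>150)&(C[:,1]>50)&(C[:,1]<150)&(C[:,2]<70)
blue=lambda C:(C[:,2]>C[:,0]+40)
P,F=d["tp"],d["t"]
print("fin",pca(box(P,F,470,215,530,290,.13,.16)))
Q=box(P,F,470,215,530,290,.02,.16,org);print("hood",pca(Q),Q.min(0),Q.max(0))
Q=box(P,F,290,135,450,165,.145,.18);print("rail",pca(Q),Q[Q[:,1].argmin()],Q[Q[:,1].argmax()])
print("probe",pca(box(P,F,250,215,310,270,.14,.17)),pca(box(P,F,250,215,310,270,.065,.095)))
print("beaker",pca(box(P,F,385,205,430,260,.06,.1)))
print("dish",pca(box(P,F,370,260,430,320,.008,.03)))
print("wash",pca(box(P,F,210,140,265,200,.13,.18)));print("reag",pca(box(P,F,535,150,590,205,.12,.17)))
for n,b in(("pinkL",(295,290,360,370)),("pinkR",(495,295,575,375)),("green",(505,395,590,460))):
    Q=box(P,F,*b,.02,.2);print(n,Q.min(0),Q.max(0))
Q=box(P,F,230,50,520,125,.02,.3);print("back",Q.min(0),Q.max(0))
P,F=d["sp"],d["s"]
Q=box(P,F,450,180,560,320,.145,.18);print("rail side",pca(Q))
print("fin side",pca(box(P,F,480,310,520,360,.125,.15,dark)))
print("probe side",pca(box(P,F,360,180,400,225,.12,.17)))
E
```

```text
fin (array([ 0.5056, -0.2035,  0.1416]), np.float64(87.1), array([0.0033, 0.0126]), 70)
hood (array([ 0.4778, -0.2041,  0.0591]), np.float64(83.0), array([0.0146, 0.0203]), 443) [ 0.45097373 -0.24047518  0.02001165] [ 0.51124244 -0.17021027  0.10899219]
rail (array([0.6811, 0.0592, 0.1642]), np.float64(87.6), array([0.0035, 0.0764]), 403) [ 0.67336058 -0.06763259  0.15504475] [0.68713643 0.18663457 0.15702034]
probe (array([0.5196, 0.2442, 0.1483]), np.float64(122.4), array([0.0067, 0.007 ]), 72) (array([0.5171, 0.2408, 0.0803]), np.float64(135.1), array([0.0194, 0.0214]), 367)
beaker (array([ 0.5472, -0.0184,  0.0787]), np.float64(168.0), array([0.0209, 0.0224]), 138)
dish (array([ 0.4312, -0.001 ,  0.0149]), np.float64(142.9), array([0.0225, 0.0229]), 646)
wash (array([0.6552, 0.3235, 0.1546]), np.float64(41.3), array([0.0085, 0.0088]), 138)
reag (array([ 0.6546, -0.3216,  0.1429]), np.float64(54.3), array([0.0086, 0.0089]), 151)
pinkL [0.2855928  0.09985291 0.02005501] [0.39802463 0.18027568 0.14818444]
pinkR [ 0.27786251 -0.34449103  0.02003437] [ 0.40288933 -0.22326294  0.14791501]
green [ 0.12196175 -0.36098977  0.02015459] [ 0.20029923 -0.25034422  0.14803313]
back [ 0.79485612 -0.22010175  0.02000466] [0.91713332 0.33983118 0.12287344]
rail side (array([0.6822, 0.0403, 0.1633]), np.float64(87.8), array([0.0033, 0.0809]), 323)
fin side (array([ 0.5054, -0.2107,  0.1373]), np.float64(89.9), array([0.002 , 0.0124]), 104)
probe side (array([0.521 , 0.2382, 0.1394]), np.float64(121.0), array([0.006, 0.008]), 103)
```

Request:
apply_moves([
  [[-0.03,-0.02,0,7],[-0.06,-0.04,0,14],[-0.09,-0.06,0,21],[-0.12,-0.08,0,28],[-0.15,-0.1,0,35],[-0.18,-0.12,0,42],[-0.21,-0.14,0,49],[-0.24,-0.16,0,56]],
])

```text
t: 0.77
eef_pos: [0.3706, 0.4297, 0.2312]
tcp_rot: [0.588, 0.809, -0.0, -0.0]
wrist_force: [1.5, 0.7, 0.0]
gripper_width: 0.999
gripper_force: 0.0
```

Request:
apply_moves([
  [[-0.038,0.005,0,3],[-0.076,0.01,0,6],[-0.114,0.015,0,9],[-0.152,0.02,0,12],[-0.19,0.025,0,15],[-0.228,0.03,0,18],[-0.266,0.034,0,20],[-0.304,0.037,0,20]],
])

```text
t: 1.43
eef_pos: [0.5012, 0.1528, 0.2312]
tcp_rot: [0.718, 0.696, -0.0, -0.0]
wrist_force: [0.6, 0.6, 0.6]
gripper_width: 1.002
gripper_force: 0.0
```

Request:
apply_moves([
  [[-0.041,0.002,0,0],[-0.082,0.004,0,0],[-0.123,0.006,0,0],[-0.164,0.008,0,0],[-0.205,0.01,0,0],[-0.246,0.012,0,0],[-0.285,0.014,0,0],[-0.315,0.015,0,0]],
])

```text
t: 2.1
eef_pos: [0.5061, -0.1643, 0.2313]
tcp_rot: [0.718, 0.696, -0.0, 0.0]
wrist_force: [0.9, -0.7, 0.3]
gripper_width: 0.999
gripper_force: 0.0
```

Request:
apply_moves([
  [[-0.025,0,0,0],[-0.042,0,0,0],[-0.042,0,0,0],[-0.042,0,0,0]],
])

```text
t: 2.43
eef_pos: [0.5052, -0.2036, 0.231]
tcp_rot: [0.718, 0.696, -0.0, -0.0]
wrist_force: [0.0, 1.0, 0.1]
gripper_width: 1.0
gripper_force: 0.0
```

```bash
cat >> h.py <<'E'
def wrist():
    s=state();im=eyes.get_image("wrist");return s,im,cloud(im,wristT(s,im))
def rect(Q):
    (c,wh,a)=cv2.minAreaRect(Q[:,:2].astype(np.float32)*1000);return np.array(c).round(1),np.round(wh,1),round(a,1)
def say(s):
    q=s["tcp_rot"];print("tcp",np.round(s["eef_pos"],4),"xang",np.degrees(2*np.arctan2(q[1],q[0])).round(2),"F",np.round(s["wrist_force"],2),"w",round(s["gripper_width"]*85.4,1),"gf",round(float(s["gripper_force"]),1),"t",round(s["t"],2))
E
python3 - <<'E'
from h import *
s,im,P=wrist();say(s);print(np.round(im["T_tool_cam"],3))
F=im["frame"].astype(int)
near=np.hypot(P[...,0]-.5055,P[...,1]+.206)<.045
k=(P[...,2]>.132)&(P[...,2]<.155)&near&(im["range_z"]>0);Q=P[k];print("fin",Q.mean(0),rect(Q),len(Q),np.median(Q[:,2]))
save(im,"w1.png")
E
```

```text
tcp [ 0.5052 -0.2036  0.231 ] xang 88.24 F [0.01 1.03 0.06] w 85.4 gf 0.0 t 2.43
[[-0.    -0.951 -0.31   0.08 ]
 [ 1.    -0.     0.     0.001]
 [-0.001 -0.31   0.951 -0.143]
 [ 0.     0.     0.     1.   ]]
fin [ 0.5097036  -0.20172204  0.14258762] (array([ 509.7, -203.4]), array([43.9,  9.6]), 88.5) 841 0.14291020544014904
```

View pics/w1.png

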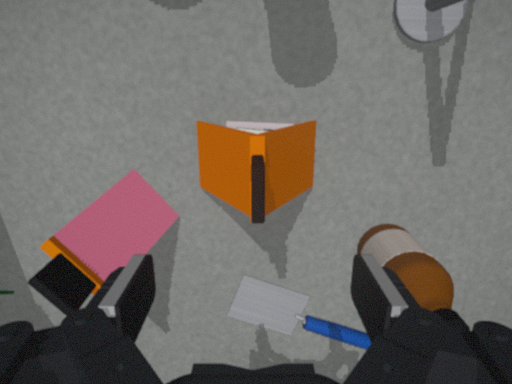

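The wrist view shows the fin at (258,188), aligned with the closing line and centred; lowering onto it.

Request:
apply_moves([
  [[0,0.002,0.03,0],[0,0.003,0.06,0],[0,0.003,0.085,0],[0,0.003,0.105,0],[0,0.003,0.118,0],[0,0.003,0.124,0],[0,0.003,0.125,0],[0,0.003,0.125,0]],
], jaw=0.05, newtons=40)

```text
t: 3.15
eef_pos: [0.5089, -0.2022, 0.1065]
tcp_rot: [0.717, 0.697, 0.0, -0.0]
wrist_force: [-0.9, -0.2, 0.8]
gripper_width: 0.583
gripper_force: 0.0
```

Request:
apply_moves([
  [[0,0,0,0],[0,0,0,0],[0,0,0,0],[0,0,0,0],[0,0,0,0],[0,0,0,0],[0,0,0,0],[0,0,0,0]],
], jaw=0.0)

```text
t: 3.82
eef_pos: [0.5091, -0.2031, 0.107]
tcp_rot: [0.717, 0.697, 0.0, 0.001]
wrist_force: [-0.6, 0.2, 6.3]
gripper_width: 0.109
gripper_force: 41.9
```

Request:
apply_moves([
  [[0,0,-0.005,0],[0,0,-0.02,0],[0,0,-0.045,0],[0,0,-0.08,0],[0,0,-0.115,0],[0,0,-0.15,0],[0,0,-0.18,0],[0,0,-0.198,0]],
])

```text
t: 4.48
eef_pos: [0.5089, -0.2036, 0.308]
tcp_rot: [0.717, 0.697, 0.001, 0.002]
wrist_force: [1.0, -0.8, -1.8]
gripper_width: 0.112
gripper_force: 40.7
```

Request:
apply_moves([
  [[0.005,0.003,0,0],[0.02,0.012,0,0],[0.045,0.028,0,0],[0.075,0.045,0,0],[0.11,0.065,0,0],[0.14,0.08,0,0],[0.16,0.09,0,0],[0.165,0.095,0,0]],
])

```text
t: 5.15
eef_pos: [0.6093, -0.0347, 0.3025]
tcp_rot: [0.715, 0.699, 0.0, -0.002]
wrist_force: [-0.5, 0.1, -1.5]
gripper_width: 0.112
gripper_force: 40.7
```

```bash
python3 - <<'E'
from h import *
s,im,P=wrist();say(s)
np.savez("w2.npz",f=im["frame"],p=P)
k=(P[...,2]>.15)&(P[...,2]<.175)&(np.abs(P[...,0]-.681)<.02)&(P[...,1]>-.08)&(P[...,1]<.2);Q=P[k];print("rail",Q.mean(0),rect(Q),len(Q))
a=eyes.get_image("top");b=eyes.get_image("side")
for n,i in(("t",a),("s",b)):
    P=cloud(i);F=i["frame"].astype(int)
    near=np.hypot(P[...,0]-.478,P[...,1]+.204)<.09
    face=near&(P[...,2]>.018)&(P[...,2]<.06)&(F.min(-1)>130)
    red=near&(P[...,2]>.018)&(P[...,2]<.06)&(F[...,0]>F[...,1]+40)&(F[...,1]<110)
    Q=P[face];c=Q.mean(0);w,v=np.linalg.eigh(np.cov((Q-c).T));nrm=v[:,0]*np.sign(v[2,0])
    print(n,"face",c.round(4),len(Q),"n",nrm.round(3),"tilt",np.degrees(np.arccos(nrm[2])),"az",np.degrees(np.arctan2(nrm[1],nrm[0])),rect(Q))
    R=P[red];print("ring",R.mean(0) if len(R) else None,len(R), rect(R) if len(R)>3 else 0)
im=b;save(b,"side2.png",1.5)
E
```

```text
tcp [ 0.6093 -0.0347  0.3025] xang 88.74 F [-0.47  0.15 -1.45] w 9.5 gf 40.7 t 5.15
rail [0.68462738 0.03768199 0.16502283] (array([684.5,  15.6]), array([167.7,  13.2]), 88.4) 2602
t face [ 0.5096 -0.2029  0.0352] 375 n [-0.339  0.04   0.94 ] tilt 19.94881289620604 az 173.24976392714905 (array([ 510. , -203.2]), array([60.3, 57.1]), 86.5)
ring None 0 0
s face [ 0.5111 -0.2069  0.0354] 483 n [-0.347  0.008  0.938] tilt 20.317043868851034 az 178.7599973514882 (array([ 513.3, -205.2]), array([62.3, 58.4]), 85.8)
ring None 0 0
```

View pics/side2.png

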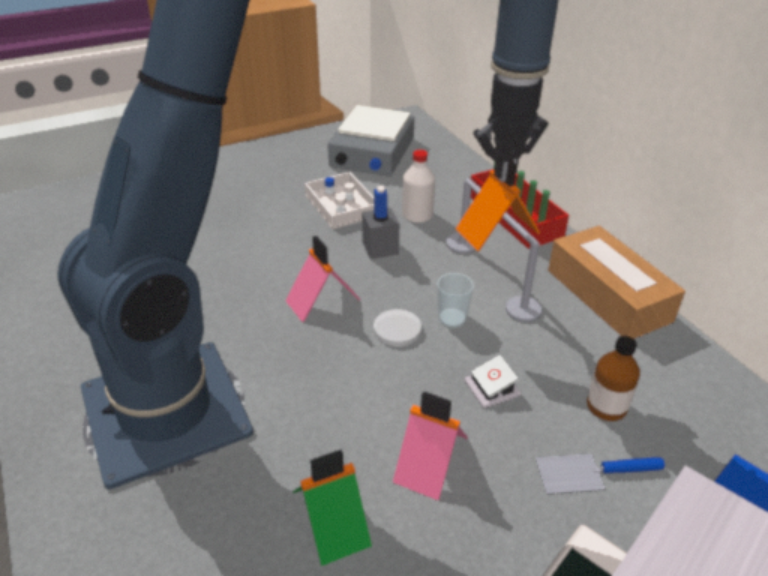

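Side view: the hood is held above the rail, and the bare sample face with its red ring is at (494,375), sloping toward the robot.

Request:
apply_moves([
  [[0.005,0.003,0,0],[0.018,0.013,0,0],[0.038,0.027,0,0],[0.06,0.043,0,0],[0.082,0.058,0,0],[0.096,0.068,0,0],[0.102,0.072,0,0],[0.103,0.0725,0,0]],
])

```text
t: 5.97
eef_pos: [0.6839, 0.0605, 0.3037]
tcp_rot: [0.717, 0.697, -0.0, -0.0]
wrist_force: [-1.2, -1.6, -1.4]
gripper_width: 0.114
gripper_force: 40.7
```

Request:
apply_moves([
  [[0,0,0.005,0],[0,0,0.018,0],[0,0,0.034,0],[0,0,0.052,0],[0,0,0.069,0],[0,0,0.082,0],[0,0,0.09,0],[0,0,0.093,0]],
])

```text
t: 6.63
eef_pos: [0.6825, 0.0584, 0.2102]
tcp_rot: [0.718, 0.696, -0.001, -0.0]
wrist_force: [-0.6, 0.4, -2.4]
gripper_width: 0.111
gripper_force: 40.6
```

```bash
python3 - <<'E'
from h import *
s=state();say(s)
a=eyes.get_image("side");P=cloud(a);F=a["frame"].astype(int)
k=(F[...,0]>150)&(F[...,2]<70)&(F[...,1]<150)&(P[...,0]>.55)&(P[...,0]<.78)&(np.abs(P[...,1]-.06)<.08)&(P[...,2]>.06);Q=P[k];print(Q.min(0),Q.max(0))
save(a,"side3.png");cv2.imwrite("pics/side3c.png",cv2.cvtColor(cv2.resize(a["frame"][60:230,250:430],None,fx=3,fy=3),cv2.COLOR_RGB2BGR))
E
```

```text
tcp [0.6825 0.0584 0.2102] xang 88.25 F [-0.59  0.41 -2.42] w 9.5 gf 40.6 t 6.63
[0.6185741  0.01462592 0.10560503] [0.71455192 0.09675496 0.21034978]
```

View pics/side3c.png

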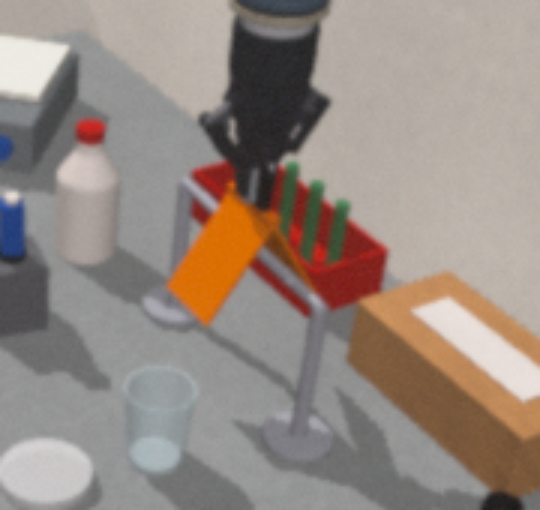

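The crop shows the hood straddling the bar, its near sheet at (220,260) and the bar passing under the ridge. Lowering onto it.

Request:
apply_moves([
  [[0,0.001,0.006,0],[0,0.001,0.012,0],[0,0.001,0.017,0],[0,0.001,0.021,0],[0,0.001,0.024,0],[0,0.001,0.026,0],[0,0.001,0.026,0],[0,0.001,0.026,0]],
])

```text
t: 7.35
eef_pos: [0.6849, 0.0602, 0.1854]
tcp_rot: [0.717, 0.697, 0.0, 0.0]
wrist_force: [0.3, 0.6, -2.0]
gripper_width: 0.11
gripper_force: 40.7
```

Request:
apply_moves([
  [[0,0,0.001,0],[0,0,0.002,0],[0,0,0.002,0],[0,0,0.002,0]],
])

```text
t: 7.68
eef_pos: [0.6852, 0.0602, 0.1845]
tcp_rot: [0.717, 0.697, 0.001, 0.0]
wrist_force: [0.3, 0.6, 5.3]
gripper_width: 0.109
gripper_force: 41.8
```

Request:
apply_moves([
  [[0,0,0,0],[0,0,0,0],[0,0,0,0],[0,0,0,0],[0,0,0,0],[0,0,0,0]],
], jaw=0.045)

```text
t: 8.18
eef_pos: [0.6846, 0.0602, 0.1832]
tcp_rot: [0.717, 0.697, -0.0, -0.0]
wrist_force: [0.3, 0.4, -0.2]
gripper_width: 0.526
gripper_force: 0.0
```

Request:
apply_moves([
  [[0,0,-0.005,0],[0,0,-0.02,0],[0,0,-0.045,0],[0,0,-0.075,0],[0,0,-0.095,0],[0,0,-0.1,0]],
])

```text
t: 8.68
eef_pos: [0.6862, 0.0597, 0.2879]
tcp_rot: [0.717, 0.697, 0.002, 0.002]
wrist_force: [0.4, -0.4, 1.1]
gripper_width: 0.527
gripper_force: 0.0
```

```bash
python3 - <<'E'
from h import *
s=state();say(s)
a=eyes.get_image("side");P=cloud(a);F=a["frame"].astype(int)
k=(F[...,0]>150)&(F[...,2]<70)&(F[...,1]<150)&(P[...,0]>.55)&(P[...,0]<.78)&(np.abs(P[...,1]-.06)<.08)&(P[...,2]>.06);Q=P[k];print(Q.min(0),Q.max(0))
cv2.imwrite("pics/side4c.png",cv2.cvtColor(cv2.resize(a["frame"][60:230,250:430],None,fx=2,fy=2),cv2.COLOR_RGB2BGR))
s,im,P=wrist()
k=(P[...,2]>.205)&(P[...,2]<.23)&(np.hypot(P[...,0]-.684,P[...,1]-.06)<.04);Q=P[k];print("fin",Q.mean(0),rect(Q),len(Q))
a=eyes.get_image("top");P=cloud(a)
k=(P[...,2]>.135)&(P[...,2]<.17)&(np.hypot(P[...,0]-.52,P[...,1]-.24)<.03);Q=P[k];print("probe",Q.mean(0),rect(Q),len(Q))
E
```

```text
tcp [0.6862 0.0597 0.2879] xang 88.36 F [ 0.42 -0.43  1.08] w 45.0 gf 0.0 t 8.68
[0.62073564 0.01694756 0.07866299] [0.68963509 0.09683358 0.1852273 ]
fin [0.68623549 0.06229775 0.21939971] (array([686.2,  60. ]), array([43.5,  9.4]), 88.2) 981
probe [nan nan nan] (array([0., 0.]), array([0., 0.]), 0.0) 0<stdin>:9: RuntimeWarning: Mean of empty slice.
  ret = um.true_divide(
```

View pics/side4c.png

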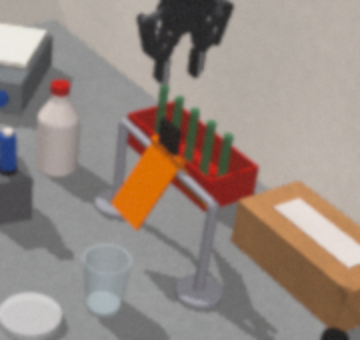

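The hood hangs on the bar with its fin at (172,135), the gripper clear above it. Moving on to the probe.

Request:
apply_moves([
  [[0.01,-0.01,0,0],[0.035,-0.034,0,0],[0.068,-0.065,0,0],[0.102,-0.098,0.005,0],[0.135,-0.13,0.015,0],[0.162,-0.156,0.027,0],[0.175,-0.169,0.037,0],[0.177,-0.171,0.04,0]],
], jaw=0.085)

```text
t: 9.5
eef_pos: [0.5125, 0.2476, 0.2397]
tcp_rot: [0.714, 0.7, -0.003, -0.003]
wrist_force: [0.3, 0.4, 0.0]
gripper_width: 0.993
gripper_force: 0.0
```

Request:
apply_moves([
  [[0,0,0,0],[0,0,0,0]],
])

```text
t: 9.67
eef_pos: [0.5186, 0.2414, 0.2425]
tcp_rot: [0.717, 0.697, -0.001, 0.0]
wrist_force: [-0.6, -0.4, 0.8]
gripper_width: 0.999
gripper_force: 0.0
```

```bash
python3 - <<'E'
from h import *
s,im,P=wrist();say(s);F=im["frame"].astype(int)
n=np.hypot(P[...,0]-.52,P[...,1]-.242)
k=(P[...,2]>.13)&(P[...,2]<.17)&(n<.03);Q=P[k];print("top",Q.mean(0),rect(Q),len(Q),np.percentile(Q[:,2],[10,50,90]))
k=(P[...,2]>.138)&(P[...,2]<.149)&(n<.03);Q=P[k];print("shoulder",rect(Q),len(Q))
k=(P[...,2]>.072)&(P[...,2]<.083)&(n<.06);Q=P[k];print("block",rect(Q),len(Q))
save(im,"w3.png")
E
```

```text
tcp [0.5186 0.2414 0.2425] xang 88.39 F [-0.62 -0.41  0.8 ] w 85.3 gf 0.0 t 9.67
top [0.52446911 0.24911784 0.14691789] (array([524.5, 246.4]), array([24.5, 24.1]), 77.3) 1124 [0.14070676 0.14635778 0.15265413]
shoulder (array([524.5, 246.4]), array([24.5, 24.1]), 77.3) 643
block (array([524.5, 246.3]), array([64.4, 64.2]), 79.4) 3258
```

View pics/w3.png

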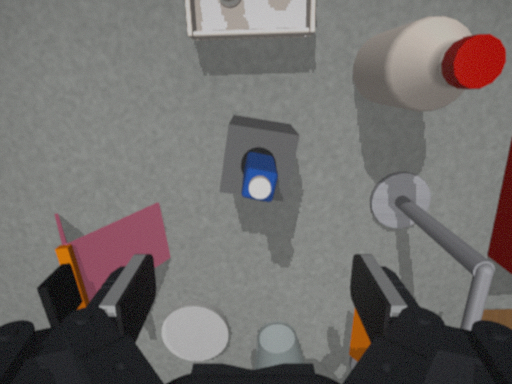

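The wrist view shows the blue grip at (260,175) in the grey stand (258,155), yawed about 10° from the tool. I can only turn about the tool's z, so the 20° tilt will come from pivoting the probe between the pads against the stand's hole. To make the pad axis match the face's level axis, I'll grip it turned by 100°.

Request:
apply_moves([
  [[0.002,0.002,0,7],[0.004,0.004,0,14],[0.005,0.006,0,21],[0.005,0.006,0,28],[0.005,0.006,0,35],[0.005,0.006,0,42],[0.005,0.006,0,49],[0.005,0.006,0,50]],
])

```text
t: 10.38
eef_pos: [0.5261, 0.2453, 0.2434]
tcp_rot: [0.946, 0.325, 0.0, 0.001]
wrist_force: [-0.0, 0.2, -0.4]
gripper_width: 0.995
gripper_force: 0.0
```

Request:
apply_moves([
  [[0,0,0,7],[0,0,0,14],[0,0,0,21],[0,0,0,28],[0,0,0,35],[0,0,0,42],[0,0,0,49],[0,0,0,50]],
])

```text
t: 11.05
eef_pos: [0.5257, 0.2458, 0.2433]
tcp_rot: [0.995, -0.103, 0.0, 0.0]
wrist_force: [-0.7, 0.0, 0.1]
gripper_width: 0.995
gripper_force: 0.0
```

```bash
python3 - <<'E'
from h import *
s,im,P=wrist();say(s);print(s["joints"].round(2))
n=np.hypot(P[...,0]-.524,P[...,1]-.246)
k=(P[...,2]>.13)&(P[...,2]<.17)&(n<.03);Q=P[k];print("top",Q.mean(0),rect(Q),len(Q))
k=(P[...,2]>.072)&(P[...,2]<.083)&(n<.06);Q=P[k];print("block",rect(Q),len(Q))
E
```

```text
tcp [0.5257 0.2458 0.2433] xang -11.87 F [-0.73  0.05  0.12] w 85.0 gf 0.0 t 11.05
[-1.09  0.59  0.96  1.7  -0.53  1.14 -1.75]
top [0.52761144 0.24600193 0.14686697] (array([525. , 246.3]), array([23.8, 23.5]), 77.5) 1093
block (array([524.2, 246.8]), array([64.1, 64.9]), 79.3) 3228
```

Request:
apply_moves([
  [[-0.001,0,0.03,0],[-0.001,0,0.06,0],[-0.001,0,0.09,0],[-0.001,0,0.115,0],[-0.001,0,0.133,0],[-0.001,0,0.143,0],[-0.001,0,0.146,0],[-0.001,0,0.146,0]],
], newtons=30)

```text
t: 11.77
eef_pos: [0.5243, 0.2466, 0.0973]
tcp_rot: [0.995, -0.1, -0.0, 0.0]
wrist_force: [-0.7, -0.0, 0.3]
gripper_width: 0.995
gripper_force: 0.0
```

Request:
apply_moves([
  [[0,0,0,0],[0,0,0,0],[0,0,0,0],[0,0,0,0],[0,0,0,0],[0,0,0,0],[0,0,0,0],[0,0,0,0]],
], jaw=0.0)

```text
t: 12.43
eef_pos: [0.5242, 0.2472, 0.0978]
tcp_rot: [0.995, -0.101, 0.0, -0.0]
wrist_force: [-1.1, 0.0, 5.7]
gripper_width: 0.276
gripper_force: 33.6
```

Request:
apply_moves([
  [[0,0,-0.006,0],[0,0,-0.014,0],[0,0,-0.024,0],[0,0,-0.034,0],[0,0,-0.043,0],[0,0,-0.048,0],[0,0,-0.05,0],[0,0,-0.05,0]],
])

```text
t: 13.1
eef_pos: [0.5241, 0.2472, 0.1479]
tcp_rot: [0.995, -0.101, 0.0, -0.0]
wrist_force: [0.2, 0.2, -1.0]
gripper_width: 0.275
gripper_force: 32.6
```

Request:
apply_moves([
  [[-0.003,0,0,0],[-0.006,0,0,0],[-0.009,0,0,0],[-0.012,0,0,0],[-0.015,0,0,0],[-0.018,0,0,0],[-0.018,0,0,0]],
], newtons=20)

```text
t: 13.68
eef_pos: [0.5056, 0.2507, 0.1472]
tcp_rot: [0.995, -0.101, -0.0, 0.0]
wrist_force: [2.6, -2.7, -0.1]
gripper_width: 0.274
gripper_force: 32.7
```

```bash
cat >> h.py <<'E'
def tilt(prin=True):
    # probe axis from the wrist and side clouds, blue grip faces
    s=state();say(s);g=np.array(s["eef_pos"])+[0,0,.019]
    out=[]
    for n in("side","wrist"):
        if n=="wrist": s,im,P=wrist()
        else: im=eyes.get_image(n);P=cloud(im)
        F=im["frame"].astype(int)
        m=(F[...,2]>F[...,0]+35)&(np.linalg.norm(P-g,axis=-1)<.055)
        Q=P[m]; print(n,len(Q),Q.mean(0).round(4),Q.min(0).round(3),Q.max(0).round(3))
        out.append((im,P,m))
    return s,out
E
python3 - <<'E'
from h import *
s,o=tilt()
im=o[0][0];g=np.array(s["eef_pos"]);c=np.array(im["R"])@g+im["t"];u=int(im["fx"]*c[0]/c[2]+im["cx"]);v=int(im["fy"]*c[1]/c[2]+im["cy"]);print(u,v)
A=cv2.resize(im["frame"][v-60:v+60,u-65:u+65],None,fx=3,fy=3,interpolation=2);B=o[1][0]["frame"]
A=cv2.copyMakeBorder(A,0,384-360,0,0,0)
cv2.imwrite("pics/p1.png",cv2.cvtColor(np.hstack([A,cv2.resize(B,(410,384))]),cv2.COLOR_RGB2BGR))
E
```

```text
tcp [0.5056 0.2507 0.1472] xang -11.62 F [ 2.61 -2.65 -0.14] w 23.4 gf 32.7 t 13.68
side 43 [0.4999 0.241  0.1701] [0.489 0.228 0.135] [0.52  0.262 0.201]
wrist 7190 [0.5159 0.249  0.1781] [0.491 0.236 0.136] [0.526 0.265 0.201]
246 127
```

View pics/p1.png

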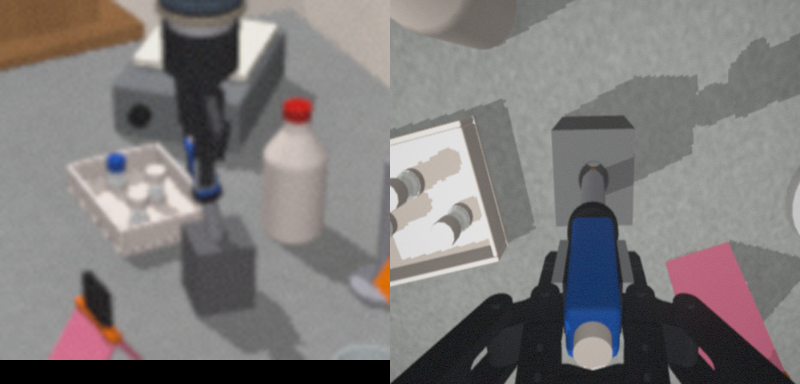

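The left half (side view) and right half (wrist) show the probe tilting in the pads, with the tip still in the hole at (593,170). The wrist camera sees the full blue face, so I'll fit a plane to it to measure the tilt.

```bash
cat >> h.py <<'E'
def pt():
    "probe tilt in the tool frame from the blue face turned to the wrist camera"
    s=state();im=eyes.get_image("wrist");P=cloud(im,np.asarray(im["T_tool_cam"]));F=im["frame"].astype(int)
    m=(F[...,2]>F[...,0]+35)&(np.linalg.norm(P-[0,0,-.019],axis=-1)<.055)&(im["range_z"]>0)
    m=cv2.erode(m.astype(np.uint8),np.ones((5,5)))>0
    Q=P[m]
    for _ in range(6):
        c=Q.mean(0);w,v=np.linalg.eigh(np.cov((Q-c).T));n=v[:,0];n=n*np.sign(n[0])
        r=(P[m]-c)@n;Q=P[m][np.abs(r)<max(.0015,.8*np.abs(r).mean()*0+.0015)]
    t=np.degrees(np.arctan2(n[2],n[0]))
    ax=np.array([n[2],0,-n[0]]);ax/=np.linalg.norm(ax) # up along the probe, tool frame (tool z down)
    if ax[2]>0: ax=-ax
    say(s);print("n",n.round(3),"tilt",round(t,2),"face c",c.round(4),len(Q),"axis up",ax.round(3))
    return s,n,c,ax
E
python3 -c "
from h import *
pt()"
```

```text
tcp [0.5058 0.2507 0.1472] xang -11.62 F [ 2.22 -0.91 -0.09] w 23.6 gf 32.7 t 13.78
n [ 0.985  0.002 -0.173] tilt -9.97 face c [ 0.0124 -0.0004 -0.0272] 4911 axis up [-0.173  0.    -0.985]
```

Request:
apply_moves([
  [[-0.003,0,0,0],[-0.006,0,0,0],[-0.009,0,0,0],[-0.012,0,0,0],[-0.015,0,0,0],[-0.017,0,0,0],[-0.017,0,0,0]],
])

```text
t: 14.42
eef_pos: [0.4891, 0.2543, 0.1474]
tcp_rot: [0.995, -0.101, -0.0, -0.0]
wrist_force: [1.3, -1.5, -0.8]
gripper_width: 0.276
gripper_force: 32.5
```

```bash
python3 -c "
from h import *
pt()"
```

```text
tcp [0.4891 0.2543 0.1474] xang -11.61 F [ 1.31 -1.53 -0.8 ] w 23.6 gf 32.5 t 14.42
n [ 0.942  0.001 -0.337] tilt -19.69 face c [ 0.0126 -0.0004 -0.0284] 5814 axis up [-0.337  0.    -0.942]
```

Request:
apply_moves([
  [[0,0,-0.004,0],[0,0,-0.015,0],[0,0,-0.033,0],[0,0,-0.055,0],[0,0,-0.08,0],[0,0,-0.102,0],[0,0,-0.116,0],[0,0,-0.12,0]],
], jaw=0.0, newtons=40)

```text
t: 15.13
eef_pos: [0.4901, 0.2542, 0.2702]
tcp_rot: [0.995, -0.101, 0.001, -0.001]
wrist_force: [0.2, -0.6, -1.9]
gripper_width: 0.275
gripper_force: 40.7
```

Request:
apply_moves([
  [[0.001,0.01,0,0],[0.005,0.035,0,0],[0.01,0.065,0,0],[0.015,0.097,0,0],[0.02,0.13,0,0],[0.024,0.16,0,0],[0.027,0.18,0,0],[0.028,0.19,0,0]],
])

```text
t: 15.8
eef_pos: [0.4772, 0.0587, 0.2668]
tcp_rot: [0.995, -0.103, -0.001, 0.0]
wrist_force: [-0.5, -0.7, -2.2]
gripper_width: 0.276
gripper_force: 40.6
```

Request:
apply_moves([
  [[0.001,0.01,0,-1],[0.005,0.035,0,-2],[0.01,0.065,0,-3],[0.015,0.097,0,-4],[0.02,0.13,0,-5],[0.024,0.16,0,-6],[0.027,0.18,0,-7],[0.028,0.19,0,-7.5]],
])

```text
t: 16.47
eef_pos: [0.4668, -0.132, 0.2669]
tcp_rot: [0.999, -0.037, -0.0, 0.0]
wrist_force: [-0.6, -0.3, -1.9]
gripper_width: 0.277
gripper_force: 40.6
```

Request:
apply_moves([
  [[0,0,0.02,0],[0,0,0.05,0],[0,0,0.07,0],[0,0,0.08,0],[0,0,0.08,0]],
])

```text
t: 16.88
eef_pos: [0.4664, -0.1286, 0.1852]
tcp_rot: [0.999, -0.036, -0.002, -0.0]
wrist_force: [-0.9, -0.3, -1.3]
gripper_width: 0.276
gripper_force: 40.6
```

```bash
cat >> h.py <<'E'
def spot(name="wrist"):
    if name=="wrist": s,im,P=wrist()
    else: im=eyes.get_image(name);P=cloud(im)
    F=im["frame"].astype(int)
    near=(np.hypot(P[...,0]-.511,P[...,1]+.204)<.06)&(P[...,2]>.015)&(P[...,2]<.06)
    Q=P[near&(F.min(-1)>120)]
    for _ in range(5):
        c=Q.mean(0);w,v=np.linalg.eigh(np.cov((Q-c).T));n=v[:,0]*np.sign(v[2,0]);Q=Q[np.abs((Q-c)@n)<.003]
    m=(near&(F[...,0]>F[...,1]+25)&(F[...,0]>F[...,2]+25)).astype(np.uint8);v_,u_=np.nonzero(m)
    print(name,"face",c.round(4),len(Q),"tilt",np.degrees(np.arccos(n[2])).round(2),"az",np.degrees(np.arctan2(n[1],n[0])).round(2),rect(Q))
    if len(u_)>5:
        R=P[m>0];print("ring",(R.min(0)/2+R.max(0)/2).round(4),R.mean(0).round(4),len(R),rect(R),"px",u_.mean().round(),v_.mean().round())
    return im
E
python3 -c "
from h import *
pt();im=spot();save(im,'w5.png');spot('top');spot('side');print(state()['joints'].round(2))"
```

```text
tcp [ 0.4664 -0.1286  0.1852] xang -4.12 F [-0.94 -0.29 -1.28] w 23.6 gf 40.6 t 16.88
n [ 0.943 -0.003 -0.334] tilt -19.51 face c [ 0.0125 -0.0004 -0.0287] 5925 axis up [-0.334  0.    -0.943]
wrist face [ 0.5146 -0.2018  0.0352] 4349 tilt 19.76 az 175.68 (array([ 512.9, -202.3]), array([60.5, 55.3]), 85.8)
ring [ 0.5119 -0.2024  0.0345] [ 0.5122 -0.202   0.0349] 267 (array([ 512. , -202.2]), array([21.8, 20.9]), 47.0) px 335.0 116.0h.py:52: RuntimeWarning: Mean of empty slice.
  c=Q.mean(0);w,v=np.linalg.eigh(np.cov((Q-c).T));n=v[:,0]*np.sign(v[2,0]);Q=Q[np.abs((Q-c)@n)<.003]
  ret = um.true_divide(
  avg = a.mean(axis, **keepdims_kw)
h.py:52: RuntimeWarning: Degrees of freedom <= 0 for slice
  c=Q.mean(0);w,v=np.linalg.eigh(np.cov((Q-c).T));n=v[:,0]*np.sign(v[2,0]);Q=Q[np.abs((Q-c)@n)<.003]
  c *= np.true_divide(1, fact)
  c *= np.true_divide(1, fact)
Traceback (most recent call last):
  File "h.py", line 52, in spot
    c=Q.mean(0);w,v=np.linalg.eigh(np.cov((Q-c).T));n=v[:,0]*np.sign(v[2,0]);Q=Q[np.abs((Q-c)@n)<.003]
                    ~~~~~~~~~~~~~~^^^^^^^^^^^^^^^^^
numpy.linalg.LinAlgError: Eigenvalues did not converge
```

View pics/w5.png

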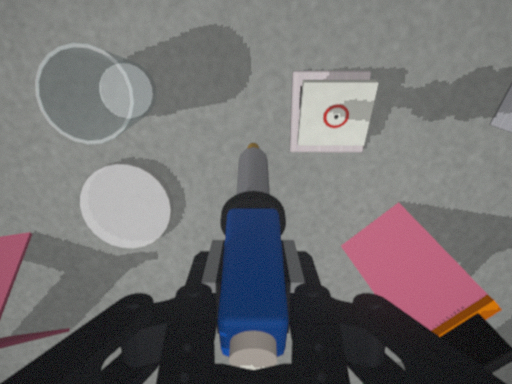

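The wrist view shows the ring at (335,116) and the brass tip's end at (253,143), with the dish and beaker to the left, clear of the path.

```bash
python3 - <<'E'
from h import *
s,n,c,ax=pt();im=eyes.get_image("wrist");T=np.asarray(im["T_tool_cam"]);F=im["frame"].astype(int)
R=np.s_[135:165,235:272];Z=im["range_z"]
P=cloud(im,T)
B=(F[...,0]>F[...,2]+18)&(F[...,0]>90);m=np.zeros_like(B);m[R]=B[R]
v,u=np.nonzero(m);Q=P[m];print("brass",len(u),u.min(),u.max(),v.min(),v.max(),Q.min(0).round(4),Q.max(0).round(4))
a0=c-n*.012;d=-ax
# ray of extreme pixel vs axis line
k=v.argmin();uu=u[v==v.min()].mean();o=T[:3,3];r=T[:3,:3]@np.array([(uu-im["cx"])/im["fx"],(v.min()-im["cy"])/im["fy"],1]);
A=np.stack([d,-r],1);x=np.linalg.lstsq(A,o-a0,rcond=None)[0];tip=a0+d*x[0]
print("axis pt",a0.round(4),"tip tool",tip.round(4),"miss",np.linalg.norm(A@x-(o-a0)).round(4))
Rw=Ro.from_quat(s["tcp_rot"]).as_matrix();print("tip world",(Rw@tip+s["eef_pos"]).round(4))
sp=np.array([.512,-.2022,.034]);nw=Rw@ax
print("axis world",nw.round(3));print("to spot+15mm, tool axes",(Rw.T@(sp+.015*nw-s["eef_pos"])-tip).round(4))
E
```

```text
tcp [ 0.4683 -0.1296  0.1881] xang -4.13 F [-0.31 -0.06 -2.05] w 23.5 gf 40.6 t 17.03
n [ 0.943  0.002 -0.334] tilt -19.52 face c [ 0.0123 -0.0001 -0.0293] 5823 axis up [-0.334  0.    -0.943]
brass 50 247 258 143 148 [ 0.0179 -0.006   0.0713] [0.041  0.0037 0.189 ]
axis pt [ 0.001  -0.0002 -0.0252] tip tool [ 0.0398 -0.0002  0.0841] miss 0.0004
tip world [ 0.5081 -0.1324  0.104 ]
axis world [-0.334  0.024  0.942]
to spot+15mm, tool axes [0.0039 0.0694 0.0559]
```

Request:
apply_moves([
  [[0,0.008,0,0],[0.001,0.025,0,0],[0.002,0.045,0.005,0],[0.004,0.06,0.018,0],[0.004,0.068,0.034,0],[0.004,0.07,0.047,0],[0.004,0.07,0.054,0],[0.004,0.07,0.056,0]],
])

```text
t: 17.8
eef_pos: [0.4665, -0.1998, 0.1307]
tcp_rot: [0.999, -0.036, -0.0, -0.0]
wrist_force: [-0.0, 0.1, -1.8]
gripper_width: 0.274
gripper_force: 40.6
```

Request:
apply_moves([
  [[0,0,0,0],[0,0,0,0],[0,0,0,0]],
])

```text
t: 18.05
eef_pos: [0.4674, -0.1994, 0.132]
tcp_rot: [0.999, -0.036, 0.001, 0.0]
wrist_force: [0.1, 0.0, -2.2]
gripper_width: 0.282
gripper_force: 40.6
```

```bash
python3 - <<'E'
from h import *
s,n,c,ax=pt();im=spot();T=np.asarray(im["T_tool_cam"])
Rw=Ro.from_quat(s["tcp_rot"]).as_matrix();tip=np.array([.0398,-.0002,.0841]);tw=Rw@tip+s["eef_pos"]
sp=np.array([.512,-.2022,.034]);nw=Rw@ax
print("tip",tw.round(4),"rel spot, tool",(Rw.T@(tw-sp)).round(4))
b=eyes.get_image("side")
def px(i,X): q=np.asarray(i["R"])@X+i["t"];return np.array([i["fx"]*q[0]/q[2]+i["cx"],i["fy"]*q[1]/q[2]+i["cy"]])
print("side px tip,spot",px(b,tw),px(b,sp));u,v=px(b,sp).astype(int)
A=cv2.resize(b["frame"][v-32:v+32,u-32:u+32],(384,384),interpolation=2)
B=cv2.resize(im["frame"][40:232,160:352],(384,384),interpolation=2)
cv2.imwrite("pics/p2.png",cv2.cvtColor(np.hstack([A,B]),cv2.COLOR_RGB2BGR))
E
```

```text
tcp [ 0.4674 -0.1994  0.132 ] xang -4.09 F [ 0.06  0.05 -2.21] w 24.1 gf 40.6 t 18.05
n [ 0.942  0.    -0.335] tilt -19.55 face c [ 0.0125 -0.0005 -0.0288] 5966 axis up [-0.335  0.    -0.942]
wrist face [ 0.5169 -0.2026  0.0361] 5671 tilt 19.7 az 175.87 (array([ 513.1, -202.4]), array([60. , 55.7]), 85.8)
ring [ 0.5125 -0.2021  0.0435] [ 0.5133 -0.2024  0.0357] 360 (array([ 512.6, -202.1]), array([21.8, 20.1]), 85.7) px 253.0 131.0
tip [ 0.5072 -0.2021  0.048 ] rel spot, tool [-0.0048  0.0002 -0.014 ]
side px tip,spot [327.47458697 245.88112029] [328.48904808 249.13956077]
```

View pics/p2.png

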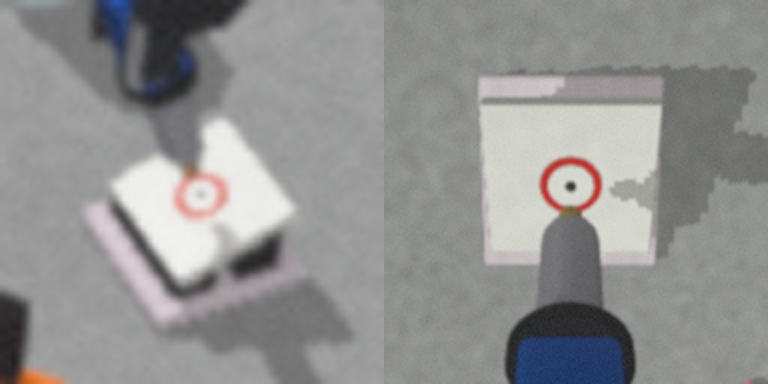

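The left half (side) and right half (wrist) show the tip about 15 mm short of the ring along the probe's axis, lined up with the ring's centre dot at (570,186). Advancing along the axis.

Request:
apply_moves([
  [[0.001,0,0.003,0],[0.002,0,0.006,0],[0.003,0,0.009,0],[0.004,0,0.0115,0],[0.0044,0,0.0125,0],[0.0044,0,0.0125,0],[0.0044,0,0.0125,0],[0.0044,0,0.0125,0]],
])

```text
t: 18.87
eef_pos: [0.4712, -0.1999, 0.1188]
tcp_rot: [0.999, -0.036, -0.0, 0.0]
wrist_force: [0.2, 0.0, -2.2]
gripper_width: 0.275
gripper_force: 40.6
```

Request:
apply_moves([
  [[0.0003,0,0.001,0],[0.0007,0,0.002,0],[0.001,0,0.003,0],[0.0014,0,0.004,0],[0.0014,0,0.004,0],[0.0014,0,0.004,0],[0.0014,0,0.004,0],[0.0014,0,0.004,0]],
])

```text
t: 19.53
eef_pos: [0.4726, -0.1999, 0.1149]
tcp_rot: [0.999, -0.036, -0.0, -0.0]
wrist_force: [-0.1, -0.3, -0.2]
gripper_width: 0.277
gripper_force: 40.8
```

```bash
cat > chk.py <<'E'
from h import *
s,n,c,ax=pt();im=spot()
Rw=Ro.from_quat(s["tcp_rot"]).as_matrix();tip=np.array([.0398,-.0002,.0841]);tw=Rw@tip+s["eef_pos"];nw=Rw@ax
print("free tip rel spot, tool",(Rw.T@(tw-[.5123,-.2022,.034])).round(4),"axial F",((np.array(s["wrist_force"])-[.06,.05,-2.1])@nw).round(2))
E
python3 chk.py
```

```text
tcp [ 0.4726 -0.1999  0.1149] xang -4.13 F [-0.09 -0.27 -0.22] w 23.7 gf 40.8 t 19.53
n [ 0.942  0.002 -0.334] tilt -19.53 face c [ 0.0123 -0.0005 -0.0292] 5834 axis up [-0.334  0.    -0.942]
wrist face [ 0.5178 -0.2027  0.0364] 6020 tilt 19.78 az 175.87 (array([ 512.9, -202.4]), array([60.1, 55.8]), 85.8)
ring [ 0.5138 -0.2023  0.042 ] [ 0.5156 -0.2024  0.0363] 307 (array([ 514. , -202.4]), array([21.8, 16.4]), 86.4) px 252.0 139.0
free tip rel spot, tool [0.     0.0004 0.0032] axial F 1.81
```

Request:
apply_moves([
  [[0.0003,0,0.001,0],[0.0006,0,0.002,0],[0.001,0,0.003,0],[0.0012,0,0.0035,0],[0.0012,0,0.0035,0],[0.0012,0,0.0035,0],[0.0012,0,0.0035,0],[0.0012,0,0.0035,0]],
])

```text
t: 20.3
eef_pos: [0.4738, -0.2, 0.1113]
tcp_rot: [0.999, -0.036, -0.0, -0.0]
wrist_force: [-2.4, -0.2, 0.2]
gripper_width: 0.276
gripper_force: 40.9
```

```bash
python3 chk.py
```

```text
tcp [ 0.4738 -0.2     0.1113] xang -4.13 F [-2.37 -0.2   0.24] w 23.6 gf 40.9 t 20.3
n [ 0.942  0.    -0.335] tilt -19.6 face c [ 0.0123 -0.0002 -0.0293] 5999 axis up [-0.335  0.    -0.942]
wrist face [ 0.5179 -0.2026  0.0364] 6113 tilt 19.71 az 175.82 (array([ 512.9, -202.3]), array([60.2, 55.4]), 85.9)
ring [ 0.5145 -0.2022  0.0406] [ 0.5161 -0.2024  0.0365] 300 (array([ 514.7, -202.4]), array([21.5, 15.9]), 86.2) px 252.0 142.0
free tip rel spot, tool [0.0013 0.0004 0.0068] axial F 3.01
```

Request:
apply_moves([
  [[0.0002,0,0.0006,0],[0.0002,0,0.0006,0],[0.0002,0,0.0006,0],[0.0002,0,0.0006,0],[0.0002,0,0.0006,0],[0.0002,0,0.0006,0]],
])

```text
t: 20.9
eef_pos: [0.4741, -0.2001, 0.1107]
tcp_rot: [0.999, -0.036, 0.0, 0.0]
wrist_force: [-0.3, 0.5, 1.5]
gripper_width: 0.278
gripper_force: 41.0
```

```bash
python3 - <<'E'
from h import *
fs=[]
for i in range(12):
    s=state();fs.append(s["wrist_force"]);im=eyes.get_image("side" if i==0 else "wrist")
    if i==0: b=im
f=np.array(fs);a=np.array([-.334,.024,.942]);x=(f-[.06,.05,-2.1])@a
print("F",f.mean(0).round(2),"axial",x.mean().round(2),x.std().round(2),"mm",((x.mean()-1.4)/.35).round(2))
P=cloud(b);F=b["frame"].astype(int);k=(F[...,0]>150)&(F[...,2]<70)&(F[...,1]<150)&(P[...,0]>.55)&(P[...,0]<.78)&(np.abs(P[...,1]-.06)<.08)&(P[...,2]>.06);Q=P[k];print("hood",Q.min(0),Q.max(0))
A=cv2.resize(b["frame"][217:281,296:360],(384,384),interpolation=2)
B=cv2.resize(im["frame"][40:232,160:352],(384,384),interpolation=2)
cv2.imwrite("pics/p3.png",cv2.cvtColor(np.hstack([A,B]),cv2.COLOR_RGB2BGR))
E
python3 chk.py
```

```text
F [-0.75  0.41  1.49] axial 3.67 0.35 mm 6.47
hood [0.62396475 0.08546116 0.08414236] [0.63180655 0.09442253 0.0957687 ]
tcp [ 0.474  -0.2     0.1107] xang -4.13 F [-0.74  0.42  0.97] w 23.0 gf 41.0 t 21.5
n [ 0.942  0.004 -0.334] tilt -19.53 face c [ 0.0123 -0.0004 -0.0292] 5483 axis up [-0.334  0.    -0.942]
wrist face [ 0.5181 -0.2027  0.0365] 6099 tilt 19.73 az 175.87 (array([ 513. , -202.4]), array([60.1, 55.5]), 85.7)
ring [ 0.5142 -0.2022  0.0408] [ 0.5161 -0.2024  0.0364] 296 (array([ 514.5, -202.5]), array([21.6, 15.4]), 85.3) px 252.0 142.0
free tip rel spot, tool [0.0015 0.0004 0.0074] axial F 3.17
```

View pics/p3.png

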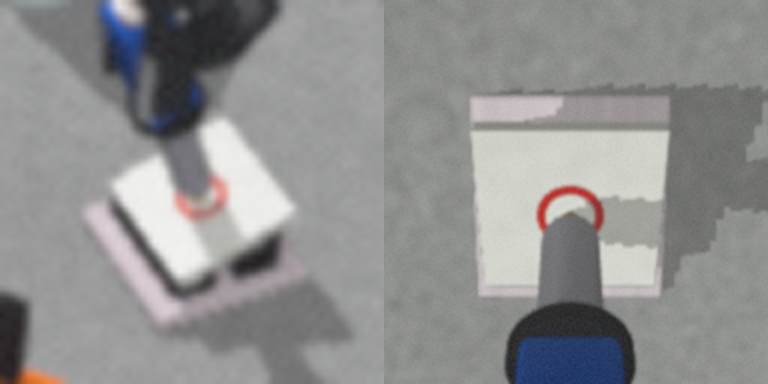

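The tip sits inside the ring, square to the face to within about 1°, with an axial force of about 3.5 N, which is half-way in. The part of the hood that the arm does not hide is where it hung before.

```bash
python3 -c "
from cell import close_job
print(close_job())"
```

```text
the job is handed in; nothing more can be done
None
```

I handed the job in at about 21.5 s of the 62 s limit: the amber hood was hanging at the rail's middle, let go, and the probe tip was held inside the red ring, within about 1° of square to the face and pressed about half-way in (about 3.5 N).

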